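# Clear the locked C-clamps off the welding bench

## Robot

A 6-joint arm with a two-finger parallel gripper is mounted at the origin on the work surface. World frame = base frame: x ahead of the robot, y to its left, z up, the work surface at z = 0. Lengths are in mm, angles in rad, forces in N, time in s.
With the tool pointing down it reaches from about 275 to 825 mm from the base axis. Payload 5.2 kg.
Tool frame: the origin (TCP) lies at the very end of the fingers, on their centre line; the grasp point (between the pads) lies 19 mm behind it; z points along the fingers, y is the direction in which the jaws open and shut (so a half turn about z gives the same grasp; the last joint's range is limited). The gripper opens to 93 mm and grips with 3 to 60 N. Pads are 15 mm wide; open, the fingers measure 128 mm over their backs; the gripper's body (75 mm by 188 mm) begins 65 mm behind the grasp point.
Start: joints at [0.999, 0.259, 1.535, -0, 1.348, -0.203], TCP at [198.252, 513.031, 218.653] pointing down, gripper open.
Joint ranges: [-3.14, 3.14], [-0.91, 2.08], [0.19, 2.58], [-1.22, 4.36], [0.22, 2.71], [-3.12, 3.12]. Speed limits (rad/s): [2.57, 2.57, 3.14, 3.14, 3.14, 3.14].

## Interface

Orientations are given as [roll, pitch, yaw] about the fixed x, y, z axes, in that order (R = Rz(yaw) Ry(pitch) Rx(roll)).
In Python, from bench import robot gives the robot as it stands. The module is installed in compiled form; this text tells all that it offers. Calls block until the motion is done:
- robot.move_ptp(position, orientation): joint-space move of the TCP to a pose.
- robot.move_linear(position, ori=None, speed=150, f_stop=None): straight line of the TCP; ori=None keeps the orientation; speed is the mean speed in mm/s. With f_stop (N) it stops when the force on the tool has changed by that much, and returns True; else False.
- robot.move_j(angles): joint-space move.
- robot.move_gripper(opening): opening from 0.0 (shut) to 1.0 (fully open); the grip force is fixed at half the most; returns when the fingers have stopped.
- robot.sleep(seconds).
- robot.inverse_kinematics(position, orientation): joint angles nearest the present ones, or None.
- robot.get_image(name): name is "scene" or "top"; returns a dict with "img" (384x512x3 uint8, blue, green, red), "fovy" (degrees; the focal length in pixels is half the picture's height over the tangent of half this angle, whatever the lens; pixels are square), "cx", "cy" (the principal point, pixels), "eye" and "orientation" of the camera in the world. Camera axes: x right, y down, z forward; pixel columns grow to the right and rows downward; lengths in mm; the calibration is good to about 2 mm. A picture is of the moment at which its call begins. There is no depth.
A pose or a line that the arm cannot do raises robot.MotionError and nothing moves.
- robot.hand_in(): hands the job in, once; it reports no verdict.
Readings, each from a call of its own:
- robot.current_t(): time.
- robot.current_qpos(): joint angles.
- robot.current_joint_vel(): joint speeds.
- robot.current_joint_efforts(): joint torques, N m.
- robot.current_tcp_pos(): TCP position.
- robot.current_eef_rot(): TCP orientation.
- robot.current_contact_force(): force on the tool from outside, world axes, zero at the start.
- robot.current_ft_torque(): the same for the moment, N m.
- robot.current_gripper_width(): opening from 0.0 (shut) to 1.0 (fully open).
Only numpy, scipy, OpenCV 4.12 (cv2) and the standard library are available. Lean on these libraries where they do the work, as an engineer would, in place of code of your own. Each camera call takes 0.05 s, during which the arm holds its last target. There are 200 camera calls.

## Task

Of the four locking C-clamps lying on the welding bench, slide the two that are locked shut along the bench into the open-fronted steel tray, without lifting them, until they lie flat on its floor with nothing sticking out past the front lip. Leave the two open clamps, and everything else on the bench, where they are.

Things in the scene. Friction and masses are not known exactly. Their poses are not given: they have to be found in the camera images.
- tray: fixed open-fronted sheet-steel tray. Origin: centre of its underside; x points from the open front to the back, z up. Flat floor 180 mm deep (x +-90 mm), 440 mm wide (y +-220 mm), 2.5 mm above the bench; walls 25 mm high, 3 mm thick, at the back and both sides. A bevelled lip rises from bench level at x = -116 mm to the floor at x = -90 mm: things slide in over it.
- clamp_a: steel locking C-clamp, 150 mm long, 0.45 kg, lying on its side, 15 mm thick. Origin: underside, middle of its length; x along it towards the C jaws (x +15 to +75, y +-36 mm), z up. Lies within 20 degrees of world x, jaws either way. Locked shut: pads touch, the two handles lie side by side, 42 mm over their outer faces (y +-21, x -55 to +10 mm). Open: see clamp_c.
- clamp_b: same kind, frame and sizes as clamp_a. In all of them the fixed handle with the adjusting screw (reaching x = -75 mm) is on the +y side, the hinged jaw and the moving handle on the -y side. In a shut clamp the throat inside the C is free from x +25 to +60 mm, 44 mm wide (y +-22 mm) around x = +45 mm. A clamp slides on the bench with a force of a few newtons.
- clamp_c: same kind, frame and sizes as clamp_a. When a clamp is open its pads stand 20 to 35 mm apart and its moving handle is swung away from the fixed one, so that it is about 95 mm wide (y about -60 to +36 mm).
- clamp_d: a fourth clamp of the same kind, same frame and sizes, lying beside the tray on the bench, jaws roughly away from the robot.
- clamp_a_jaw (a joint): jaw angle of clamp_a in rad: 0 = locked shut, pads together (a locked clamp cannot be opened by pushing it); 0.45 to 0.6 = left open, stiff, stays where it is.
- clamp_b_jaw (a joint): jaw angle of clamp_b in rad: 0 = locked shut, pads together (a locked clamp cannot be opened by pushing it); 0.45 to 0.6 = left open, stiff, stays where it is.
- clamp_c_jaw (a joint): jaw angle of clamp_c in rad: 0 = locked shut, pads together (a locked clamp cannot be opened by pushing it); 0.45 to 0.6 = left open, stiff, stays where it is.
- clamp_d_jaw (a joint): jaw angle of clamp_d in rad: 0 = locked shut, pads together (a locked clamp cannot be opened by pushing it); 0.45 to 0.6 = left open, stiff, stays where it is.
- cup: bystander: red plastic cup, 92 mm across, 120 mm high, standing right of the tray; origin under its centre.
- wire_brush: bystander: wooden wire brush, about 250 mm long, lying at the left end of the row of clamps; origin near its middle, on the bench; x along it.
- chipping_hammer: bystander: chipping hammer with a coiled-wire handle, about 280 mm long, lying at the right, its head away from the robot; origin 135 mm from the head along the handle, on the bench; x towards the head.
- weld_magnet: bystander: triangular steel welding magnet, about 95 mm, 20 mm high, lying at the right end of the row of clamps; origin near its middle.
- spray_can: bystander: grey spray can, 66 mm across, 190 mm high, standing right of the tray, behind the cup; origin under its centre.
Not all that is in view belongs to the job. What is shaped like the clamp_b but purple is not meant.

How it is judged (in metres and radians):
At the end, for the whole second after the job is handed in: Both locked clamps at rest flat (8 degrees) in the tray, no end past the front edge of its lip (middle at most 45 mm in front of the tray's middle, or 58 mm if lying crosswise). The open clamps moved under 30 mm, other things under 40 mm ((x of clamp_a in the frame of tray above -0.045 m or (x of clamp_a in the frame of tray above -0.058 m and angle between the x axis of clamp_a and the x axis of tray, either way round above 1.2 rad)) and x of each of clamp_a, clamp_b in the frame of tray below 0.07 m and y of clamp_a in the frame of tray between -0.2 and 0.2 m and angle between each of clamp_a, clamp_b's own z axis and vertical below 0.14 rad and height (world z) of each of clamp_a, clamp_b below 0.012 m and linear speed of each of clamp_a, clamp_b below 0.01 m/s and (x of clamp_b in the frame of tray above -0.045 m or (x of clamp_b in the frame of tray above -0.058 m and angle between the x axis of clamp_b and the x axis of tray, either way round above 1.2 rad)) and y of clamp_b in the frame of tray between -0.2 and 0.2 m); the robot touches nothing.
It fails at once if one of the locked clamps is lifted off the bench (its origin more than 35 mm up) (height (world z) of any of clamp_a, clamp_b above 0.035 m).
It fails at once if an open clamp is moved more than 30 mm (distance of any of clamp_c, clamp_d from where it was at the start of the episode above 0.03 m).
It fails at once if another thing on the bench is moved more than 40 mm (distance of any of cup, wire_brush, chipping_hammer, weld_magnet, spray_can from where it was at the start of the episode above 0.04 m).
It also fails if it takes over 53 s, if anything falls off the work surface, if the arm or the gripper's body presses on something with over 40 N, if the wrist force passes 120 N, or if a joint passes its speed limit or range.

## Working session

There is one attempt and no reset: what is moved stays moved. The work goes in short steps, each a Python script; the robot and the scene stay as the last script left them, time stands still between calls to the robot, and variables do not carry over. Pictures are saved under pics/ and viewed, about 8 in all and at most 12, crops included, and the job is handed in when it is done.

```bash
mkdir -p pics
cat > h.py <<'E'
import numpy as np, cv2
from scipy.spatial.transform import Rotation as R
from bench import robot
def shot(name,fn=None):
    d=robot.get_image(name)
    if fn: cv2.imwrite('pics/'+fn,d['img'])
    return d
def rot(d):
    o=np.array(d['orientation'],float)
    return o if o.shape==(3,3) else R.from_euler('xyz',o).as_matrix()
def px2w(d,uv,z):
    f=d['img'].shape[0]/2/np.tan(np.radians(d['fovy'])/2)
    r=rot(d)@np.array([(uv[0]-d['cx'])/f,(uv[1]-d['cy'])/f,1]); e=np.array(d['eye'])
    return (e+r*(z-e[2])/r[2])[:2]
def w2px(d,p):
    f=d['img'].shape[0]/2/np.tan(np.radians(d['fovy'])/2)
    c=rot(d).T@(np.array(p)-np.array(d['eye'])); return np.array([d['cx']+f*c[0]/c[2],d['cy']+f*c[1]/c[2]])
E
python3 - <<'E'
from h import *
for n in('top','scene'):
    d=shot(n,n+'0.png'); print(n,d['fovy'],d['cx'],d['cy'],d['eye'],d['orientation'])
    for uv in((0,0),(511,0),(0,383),(511,383)): print(px2w(d,uv,0))
t=cv2.imread('pics/top0.png'); cv2.imwrite('pics/top0b.png',cv2.resize(t,(800,600),interpolation=cv2.INTER_CUBIC))
print(robot.current_t(),robot.current_eef_rot())
E
```

```text
top 46.54088859548728 255.34354393840607 185.27010313976066 [ 347.60092279   -1.77645091 1569.28642568] [-3.06283268  0.01067083 -1.54285003]
[1127.11467455  973.98032683]
[1169.02565517 -888.61297729]
[-232.30014824  874.30295866]
[-177.11649643 -865.98489832]
scene 57.65252996101199 251.76992425614722 191.27768004044876 [1366.6672963  -184.59091077  892.63931471] [-2.31281180e+00  1.07298738e-03  1.34084233e+00]
[-2729.8530522  -1669.26001438]
[-1612.29317726  3012.31311856]
[ 936.19744127 -697.3624724 ]
[1212.34364756  480.3446182 ]
0.1 [-3.14002021e+00 -3.01843108e-04  2.77281955e+00]
```

View pics/top0b.png

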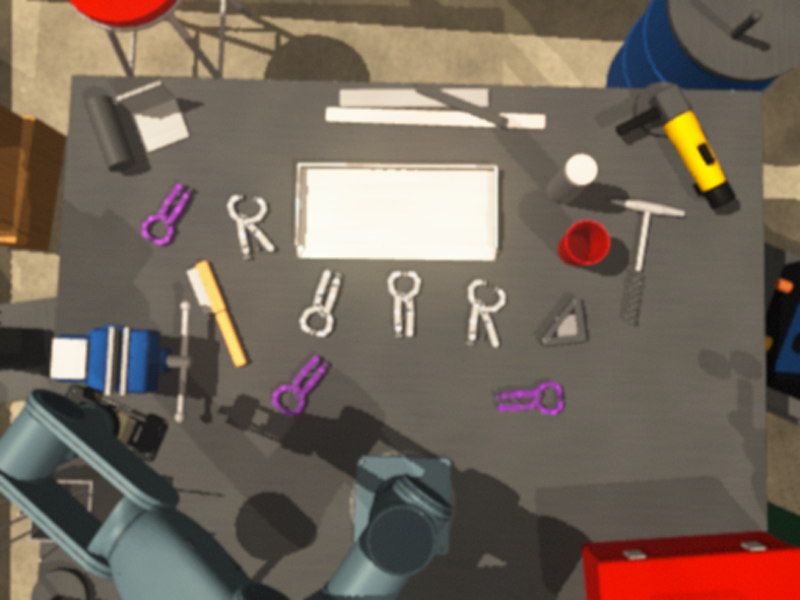

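View pics/scene0.png

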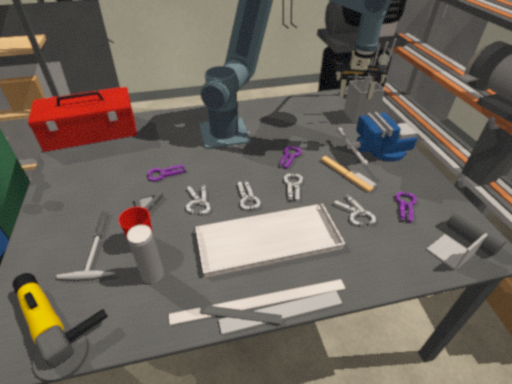

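Candidates (800x600 top view): silver at (321,303), shut with its jaws towards the robot; (404,303), shut with its jaws away; (486,313), open; (249,226), open, beside the tray (clamp_d). The purple ones at (165,215), (300,385) and (530,398) are not meant. Next I measure these and check with a close crop.

```bash
cat >> h.py <<'E'
def clamps(d):
    hsv=cv2.cvtColor(d['img'],cv2.COLOR_BGR2HSV)
    m=((hsv[...,1]<60)&(hsv[...,2]>125)).astype(np.uint8)
    m=cv2.morphologyEx(m,cv2.MORPH_CLOSE,np.ones((3,3)))
    cs,_=cv2.findContours(m,cv2.RETR_EXTERNAL,cv2.CHAIN_APPROX_NONE); out=[]
    for c in cs:
        if cv2.contourArea(c)<120: continue
        w=np.array([px2w(d,p,12) for p in c[:,0]],np.float32)
        out.append((c,cv2.minAreaRect(w)))
    return m,out
E
python3 - <<'E'
from h import *
d=shot('top'); m,o=clamps(d)
v=d['img'].copy()
for c,r in o:
    print(c[:,0].mean(0).round(),np.round(r[0],1),np.round(r[1],1),round(r[2],1))
    cv2.drawContours(v,[c],-1,(0,255,0),1)
a=cv2.resize(d['img'][95:235,130:340],None,fx=3.6,fy=3.6,interpolation=cv2.INTER_CUBIC)
cv2.imwrite('pics/crop1.png',a); 
b=cv2.resize(v[95:235,130:340],None,fx=2,fy=2); cv2.imwrite('pics/crop1m.png',b)
E
```

```text
[232. 371.] [-171.2   77.1] [85.7 94.6] 57.2
[230. 327.] [-21.3  96.9] [ 47.1 112.8] 80.9
[ 29. 339.] [-83.4 785.2] [303.   58.8] 51.3
[250. 298.] [78.3 24. ] [ 40.5 133.8] 1.7
[ 68. 325.] [-45.1 650. ] [613.  187.8] 46.9
[ 44. 229.] [297.  753.1] [90.3 80.4] 1.6
[ 79. 231.] [293.8 628.1] [ 14.2 152.8] 89.9
[ 70. 231.] [292.9 661.2] [ 14.2 152.9] 89.9
[363. 209.] [ 400.9 -357.9] [48.6 42.1] 1.6
[127. 185.] [456.8 469.9] [108.2  26. ] 24.5
[415. 144.] [ 631.  -519.8] [123.8 175.5] 52.2
[159. 143.] [612.2 357.6] [151.6  90.8] 18.1
[372. 108.] [ 757.  -383.1] [75.9 77.7] 0.5
[335.  76.] [ 865.9 -249.2] [ 40.1 110.3] 1.4
[102.  81.] [832.1 573.5] [ 99.3 108.1] 21.2
[298.  59.] [ 921.2 -116.1] [121.   49.6] 86.5
[257. 148.] [643.3  36.8] [603.7 499.9] 1.6
```

View pics/crop1.png

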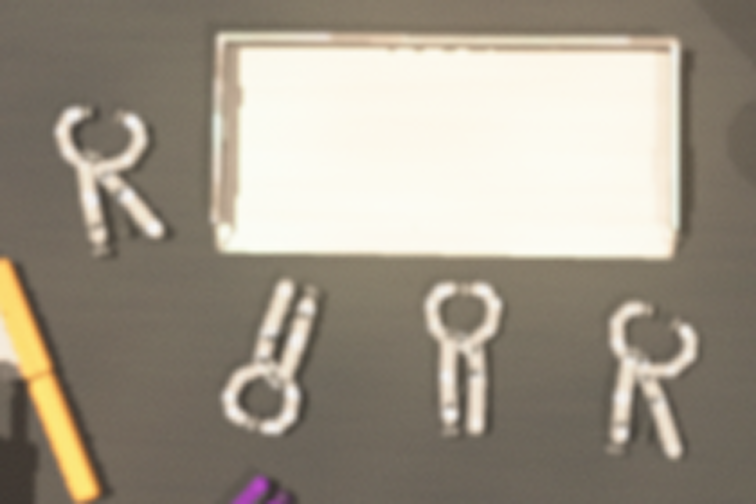

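View pics/crop1m.png

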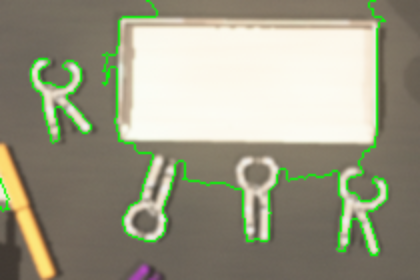

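The crop confirms it: the clamps at crop (272,358) and (462,358) are shut, with pads touching and handles parallel. Those at (103,180) and (652,378) are open. The mask leaks into the tray, so I tighten it and measure.

Run:
```python
from h import *
d=shot('top')
for n,(u,v) in dict(fl=(215,256),fr=(672,256)).items(): print(n,px2w(d,(130+u/3.6,95+v/3.6),0))
for n,(u,v) in dict(bl=(218,36),br=(678,38)).items(): print(n,px2w(d,(130+u/3.6,95+v/3.6),25))
hsv=cv2.cvtColor(d['img'],cv2.COLOR_BGR2HSV)
for nm,(x0,x1,y0,y1) in dict(A=(189,222,170,218),B=(246,272,171,218)).items():
    s=hsv[y0:y1,x0:x1]; m=((s[...,1]<80)&(s[...,2]>150)).astype(np.uint8)
    n,l,st,_=cv2.connectedComponentsWithStats(cv2.dilate(m,np.ones((2,2))))
    k=1+np.argmax(st[1:,4]); ys,xs=np.nonzero((l==k)&(m>0))
    w=np.array([px2w(d,(x+x0,y+y0),12) for x,y in zip(xs,ys)],np.float32)
    r=cv2.minAreaRect(w); q=np.linalg.eigh(np.cov(w.T))[1][:,1]
    print(nm,len(xs),np.round(r[0],1),np.round(r[1],1),round(r[2],1),'pca',w.mean(0),np.degrees(np.arctan2(q[1],q[0])), cv2.boxPoints(r).round().tolist())
# handle end points from crop: midpoint of handles ends, C far tip
for nm,p in dict(Ah1=(287,284),Ah2=(312,290),Ajaw=(266,432),Bh1=(450,432),Bh2=(476,432),Bjaw=(465,285)).items():
    print(nm,px2w(d,(130+p[0]/3.6,95+p[1]/3.6),12).round(1))
```

```text
fl [532.72097928 252.79872533]
fr [ 544.68756282 -196.2606369 ]
bl [746.54848776 254.37180841]
br [ 755.87193091 -195.3345594 ]
A 451 [433.8 183.6] [ 72.2 149.8] 65.5 pca [431.78696 191.13959] 164.30263569165106 [[351.0, 182.0], [487.0, 120.0], [517.0, 185.0], [381.0, 247.0]]
B 459 [440.    6.4] [147.   73.6] 1.5 pca [446.69104    8.012939] -178.2499147791671 [[366.0, 41.0], [368.0, -32.0], [514.0, -28.0], [512.0, 45.0]]
Ah1 [505.7 179.5]
Ah2 [500.5 154.9]
Ajaw [361.2 194.6]
Bh1 [366.2  16.6]
Bh2 [366.9  -8.6]
Bjaw [509.4   6. ]
```

```bash
cat >> h.py <<'E'
def approach(g,yaw):
    o=[np.pi,0,yaw]
    robot.move_ptp([g[0],g[1],120],o)
    robot.move_linear([g[0],g[1],30],o,speed=150)
    hit=robot.move_linear([g[0],g[1],4],o,speed=60,f_stop=8)
    print('hit',hit,robot.current_tcp_pos(),robot.current_contact_force())
    return o
def rep(): print(round(robot.current_t(),2),robot.current_tcp_pos().round(1) if hasattr(robot.current_tcp_pos(),'round') else robot.current_tcp_pos(),robot.current_gripper_width(),np.round(robot.current_contact_force(),1))
E
python3 - <<'E'
from h import *
approach((415,6),np.pi+0.026)
robot.move_gripper(0.0); rep()
d=shot('scene'); u,v=w2px(d,(440,6,10)).astype(int)
cv2.imwrite('pics/gripB.png',cv2.resize(d['img'][max(0,v-70):v+70,u-90:u+90],None,fx=4,fy=4,interpolation=cv2.INTER_CUBIC))
E
```

```text
hit False [415.0126285    5.97849476   4.02438682] [ 0.02950362  0.15158396 -0.82866519]
4.42 [414.7   6.3   4. ] 0.4390169624533769 [-0.6  3.2  1.7]
```

View pics/gripB.png

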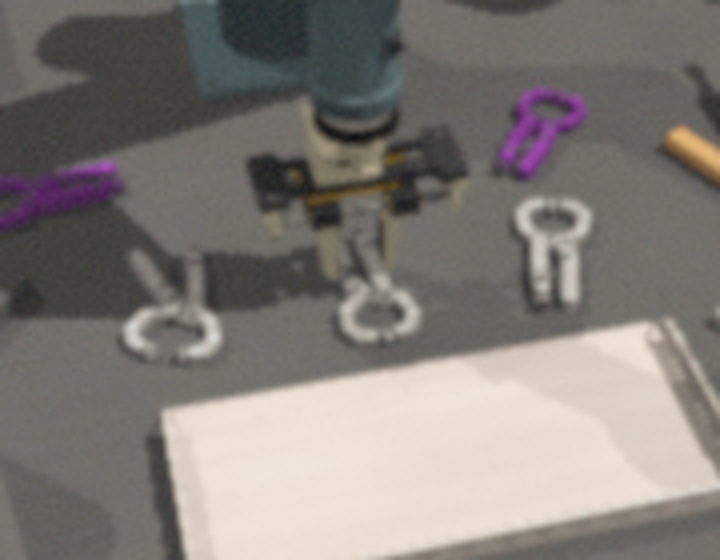

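The gripper (crop 360,230) straddles the handles of the middle shut clamp. Its width of 41 mm matches the two handles, so I drag it in.

```bash
cat >> h.py <<'E'
def drag(g,target,lead):
    """slide from g to target (TCP xy); rise 3 mm as the leading end (lead mm ahead in x) climbs the lip"""
    g=np.array(g,float); t=np.array(target,float); z=robot.current_tcp_pos()[2]
    at=lambda x: g+(t-g)*(x-g[0])/(t[0]-g[0])
    a=at(533-lead); b=at(565-lead)
    robot.move_linear([*a,z],speed=80)
    robot.move_linear([*b,z+3],speed=50)
    s=robot.move_linear([*t,z+3],speed=100,f_stop=30); print('stopped',s); rep()
def release(op=0.8):
    robot.move_gripper(op); p=robot.current_tcp_pos()
    robot.move_linear([p[0],p[1],120],speed=150); rep()
E
python3 - <<'E'
from h import *
drag((415,6),(635,8),100)
release()
approach((457,176),np.pi-0.24); robot.move_gripper(0.0); rep()
d=shot('scene'); u,v=w2px(d,(530,90,10)).astype(int)
cv2.imwrite('pics/gripA.png',cv2.resize(d['img'][max(0,v-75):v+75,u-100:u+100],None,fx=4,fy=4,interpolation=cv2.INTER_CUBIC))
E
```

```text
stopped False
7.48 [634.5   8.    6.9] 0.4387338160785385 [ 0.   0.6 -4.2]
9.12 [634.3   8.1 119. ] 0.8001639445636678 [-0.3  0.1  0. ]
hit False [456.76215961 176.00271089   3.69378195] [ 1.16821584  0.52872897 -0.79282825]
12.06 [457.5 176.2   4.3] 0.44252557961191713 [-0.   1.8  0.9]
```

View pics/gripA.png

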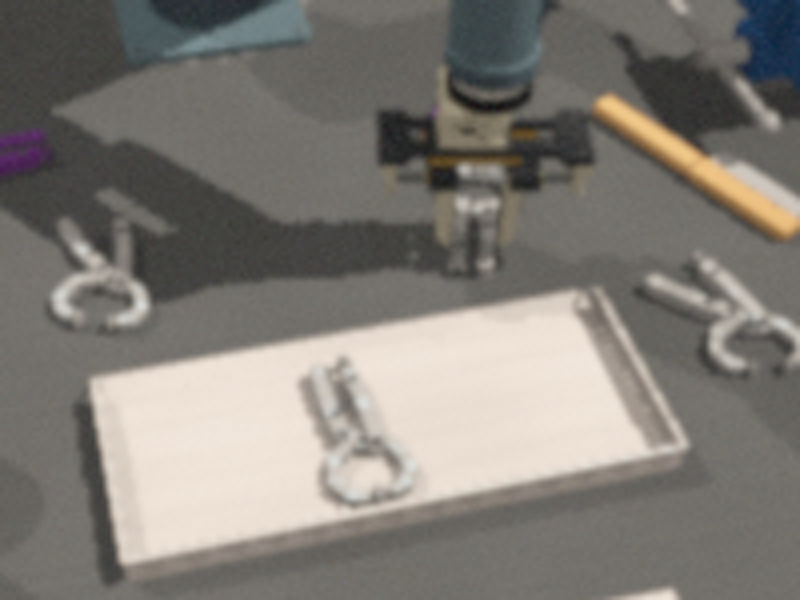

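Clamp B (crop 360,430) lies flat in the tray behind the lip. Clamp A's handles (475,230) are gripped at 41 mm, so I slide it in and finish with a top-view check.

Run:
```python
from h import *
drag((457,176),(681,141),62)
release()
p=robot.current_tcp_pos()
robot.move_ptp([250,400,250],[np.pi,0,2.77]); rep()
d=shot('top')
cv2.imwrite('pics/end.png',cv2.resize(d['img'][85:235,130:340],None,fx=3.8,fy=3.8,interpolation=cv2.INTER_CUBIC))
s=shot('scene'); cv2.imwrite('pics/end_s.png',s['img'])
i0=cv2.imread('pics/top0.png').astype(int); df=np.abs(d['img'].astype(int)-i0).max(2)
for n,(x,y) in dict(c=(311,200),d=(159,144),mag=(362,206),cup=(374,155),can=(372,108),brush=(140,200),ham=(412,160)).items(): print(n,df[y-18:y+18,x-16:x+16].mean().round(1))
```

```text
stopped False
15.18 [680.9 141.    7.5] 0.44351253338641494 [ 0.1 -1.  -3.1]
16.82 [680.2 140.9 118.9] 0.7982990385462491 [ 0.3  0.1 -0.4]
18.7 [250.8 399.9 249.7] 0.8016982817556821 [ 0.7 -0.4  0.5]
c 6.4
d 6.5
mag 5.6
cup 6.2
can 5.7
brush 6.2
ham 5.5
```

View pics/end.png

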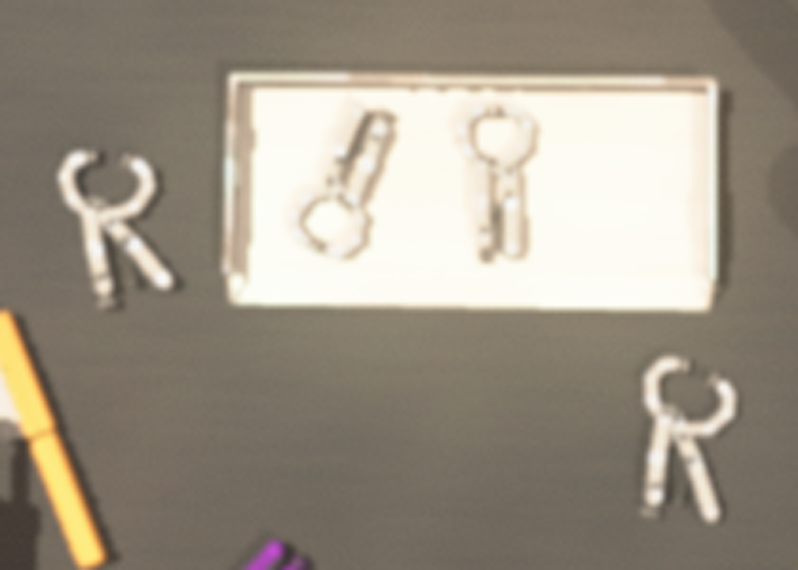

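View pics/end_s.png

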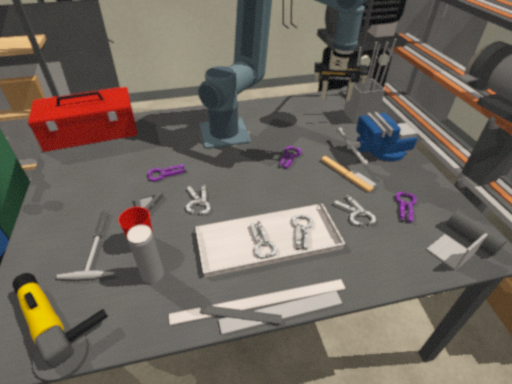

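Both shut clamps lie flat in the tray, at crop (345,185) and (503,185). Their near ends are at row 262, well behind the lip edge at row 305. Nothing else has moved, and the arm is clear.

```bash
python3 -c "
from h import *
robot.sleep(0.5); robot.hand_in(); print(robot.current_t())"
```

```text
the job is handed in; nothing more can be done
the job is handed in; nothing more can be done
```

I slid the two locked clamps into the tray and handed the job in; the last clock reading was 18.7 s, against the 53 s limit. I gripped each by its two handles (measured about 41 mm across, as expected for shut clamps), dragged it along the bench and over the lip, and raised the tool only 3 mm to follow the step up to the tray floor.

- **Clamps in the tray:** the final top and scene pictures show both clamps lying flat on the tray floor, roughly 40 mm behind the front edge of the lip. I read this by eye from the pictures, not from a fresh position measurement.
- **Everything else:** comparing the last top view with the first showed only noise around both open clamps, the cup, brush, hammer, magnet and spray can.
- **Forces and checks:** the few forces I read while working were under about 5 N, with no unexpected contact. No check failed; the first image mask ran into the tray edge, so I tightened it before measuring.

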